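Slide the sticky cover across the tool tote

ROBOT

A 6-joint arm with a two-finger parallel gripper is mounted at the origin on the work surface. World frame = base frame: x ahead of the robot, y to its left, z up, the work surface at z = 0. Lengths are in m, angles in degrees, forces in N, time in s.
With the tool pointing down it reaches from about 0.4 to 0.825 m from the base axis. Payload 7 kg.
Tool frame: the origin (TCP) lies where the fingers leave the gripper's body, on its centre line; the fingertips stand 66 mm ahead of it and the grasp point (between the pads) lies 47 mm ahead of it; z points along the fingers, y is the direction in which the jaws open and shut (so a half turn about z gives the same grasp; the last joint's range is limited). The gripper opens to 88 mm and grips with 3 to 60 N. Pads are 19 mm wide; open, the fingers measure 130 mm over their backs; the gripper's body (78 mm by 193 mm) begins 47 mm behind the grasp point.
Start: joints at [90.132, 20.546, 0.682, 0, -70.136, -16.507], TCP at [0.19, 0.648, 0.292] pointing down, gripper open.
Joint ranges: [-176.03, 176.03], [-82.01, 121.73], [-58.28, 71.71], [-173.87, 95.51], [-174.79, -0.11], [-173.66, 173.66]. Speed limits (degrees/s): [136.94, 136.94, 172.46, 180, 180, 180].

INTERFACE

Orientations are given as [roll, pitch, yaw] about the fixed x, y, z axes, in that order (R = Rz(yaw) Ry(pitch) Rx(roll)).
In Python, from plant import get_obs, snapshot, close_job gives the robot as it stands.
- The arm moves only by the tool play_rows, never from a script. Its argument "series" is a list of rows, each a list of 5 numbers: the opening in per cent of the stroke, from 0 (shut) to 100 (fully open), then the shift along the tool's x, y, z in m, then the turn about the tool's z in degrees. In form: [[jaw, dx, dy, dz, spin], ...]. A call has 1 to 10 rows; each row is the pose to reach, as a shift and turn from the pose commanded when the call began, along the tool's axes at that moment; what a row does not reach only later rows make up. A row lasts 1/10 s, in which the tool goes at most 50 mm and 8.59 degrees, less where a joint would pass 70% of its speed; a pose out of reach is approached as far as the arm can. A call with a gripper value outside its range is refused whole. The fingers move at their own pace and stop on an object; the grip force is fixed at half the most. Time passes only in rows, so rows that repeat a pose let the fingers close. It gives the time, the measured TCP pose, the force and the opening at its end, in the units of the state.
- get_obs(): the state, without advancing time (a new reading comes with each control period).
- snapshot(name): name is "scene" or "top"; returns a dict with "frame" (480x640x3 uint8, red, green, blue), "z_map" (480x640 float32, m along the optical axis (not along the pixel's ray), 0 where there is no reading), "mtx" (3x3 intrinsics, pixels), "camera_from_world" (4x4, takes a point from world to camera coordinates). Camera axes: x right, y up, looking along -z (the intrinsics and any distortion apply to the point x, -y, -z); pixel columns grow to the right and rows downward; lengths in m; the calibration is good to about 2 mm. A picture is of the moment at which its call begins.
- close_job(): hands the job in, once; it reports no verdict.
The state is a dict: "clock": time; "joint_pos": joint angles; "qvel": joint speeds; "tau": joint torques, N m; "tool_pos": TCP position; "orientation": TCP orientation; "force": force on the tool from outside, world axes, zero at the start; "moment": the same for the moment, N m; "opening": finger opening in m.
Only numpy, scipy, OpenCV 4.12 (cv2) and the standard library are available. Lean on these libraries where they do the work, as an engineer would, in place of code of your own. Each camera call takes 0.05 s, during which the arm holds its last target.

TASK

Slide the wooden cover of the tool tote away from the robot, all the way to the far wall, so that it covers the chisels and lies square and fully home at both ends. It is wide and short and binds in its track when one end gets ahead, so push its two finger blocks in turn, a little at a time.

Things in the scene. Friction and masses are not known exactly. Their poses are not given: they have to be found in the camera images.
- tote: Wooden tool tote fixed to the bench: 250 mm (x) by 356 (y), walls 12 thick, 92 high. Origin: centre of underside; +x points to its far wall, whose inner face is at x = +113. Cover tracks run along x inside the left and right walls; 292 mm is clear between their lips (top at 92). A carrying handle, top at 150, runs along x over y = 0, 34 mm wide at its end posts. Chisels lie in the far half.
- cover: Loose plywood cover in the tracks, 110 mm (x) by 320 (y), 9 thick, 0.5 to 1 kg, 6 mm play each side. Origin: centre of underside, 72 mm above bench; axes near the tote's. Starts over the near half, slightly askew; home at tote x = +58. A push on one block turns it; it binds when one block leads by over 20 mm, jams at 35, and frees when the lagging block is pushed. Friction: 3 to 8 N in all.
- left_block (a point): Finger block on top of the cover at its y = +105 mm: 18 mm (x) by 50 (y), 40 tall (cover's top face is 81 mm above the bench, block's top 121). The point is on the middle of its near face, the one to push, 104 mm above the bench, 9 mm nearer the robot than the cover's origin line. Home at tote x = +49 mm.
- right_block (a point): The same point on the right finger block, an identical block at the cover's y = -105 mm. Home at tote x = +49 mm.

How it is judged (in metres and radians):
At the end, for the whole second after the job is handed in: Both finger blocks are within 12 mm of their home position against the far wall (tote x over 37 mm), the cover still lies flat in its tracks (height within about 7 mm, tilt under 4.5 degrees) and is at rest (x of each of left_block, right_block in the frame of tote above 0.037 m and z of cover in the frame of tote between 0.066 and 0.08 m and angle between the z axis of cover and the z axis of tote, either way round below 0.08 rad and linear speed of cover below 0.02 m/s); the robot touches nothing.
It also fails if it takes over 72 s, if anything falls off the work surface, if the arm or the gripper's body presses on something with over 40 N, if the wrist force passes 120 N, or if a joint passes its speed limit or range.

## Working session

There is one attempt and no reset: what is moved stays moved. The work goes in short steps, Python scripts to look and compute and a tool call to move; the robot and the scene stay as the last step left them, time stands still between calls to the robot, and variables do not carry over. Pictures are saved under pics/ and viewed, and the job is handed in when it is done.

Besides the shell and the picture viewer there is one more tool, called after "Call:" as name(argument=value, ...), one argument or row to a line, values as JSON. play_rows: Moves the arm, as the interface text tells. Its arguments: {"type":"object","properties":{"series":{"type":"array"}},"required":["series"]}

```bash
mkdir -p pics; cat > h.py <<'E'
from plant import *
import numpy as np, cv2
def save(n,f):
    s=snapshot(n); cv2.imwrite(f'pics/{f}.png',s['frame'][:,:,::-1]); np.savez(f'{f}.npz',**s); return s
def pts(s):
    z=s['z_map'];K=s['mtx'];v,u=np.mgrid[:480,:640]
    p=np.stack([(u-K[0,2])/K[0,0]*z,-(v-K[1,2])/K[1,1]*z,-z,np.ones_like(z)],-1)
    return (p@np.linalg.inv(s['camera_from_world']).T)[...,:3]
E
python3 - <<'E'
from h import *
print(get_obs())
for n in('scene','top'):
    s=save(n,n+'0'); print(s['mtx'],np.linalg.inv(s['camera_from_world']))
E
```

```text
{'clock': 0.0, 'joint_pos': array([ 9.01333769e+01,  2.05912350e+01,  6.34086524e-01, -1.93208120e-02,
       -7.01353990e+01, -1.65077944e+01]), 'qvel': array([ 0.04390044, -0.04151315,  0.03323633,  0.01657243,  0.06237413,
       -0.13573461]), 'tau': array([ 8.34954608e-05, -5.82722247e+01,  2.93058103e+01,  6.99725792e+00,
        6.95596682e-03, -1.44915562e-04]), 'tool_pos': array([0.19019468, 0.64725951, 0.29122974]), 'orientation': array([ 1.79906106e+02, -8.88525184e-03, -1.63809901e+01]), 'force': array([-0.69902315, -0.06486421, -0.49353098]), 'moment': array([-0.01923519,  0.03908161, -0.01826738]), 'opening': 0.08779680416642861}
[[466.48894396   0.         318.88500207]
 [  0.         466.48894396 241.84692765]
 [  0.           0.           1.        ]] [[-0.21298108 -0.81227323  0.54300209  0.91617662]
 [ 0.97697391 -0.16982809  0.12915263  0.13235343]
 [-0.01269022  0.55800594  0.82973992  0.61707756]
 [ 0.          0.          0.          1.        ]]
[[468.6600887    0.         322.62399341]
 [  0.         468.6600887  239.03173104]
 [  0.           0.           1.        ]] [[-0.01467504  0.98970863 -0.14234279  0.49314448]
 [-0.99987408 -0.01366562  0.00806652  0.03678955]
 [ 0.00603831  0.14244324  0.98978455  0.7272739 ]
 [ 0.          0.          0.          1.        ]]
```

View pics/scene0.png

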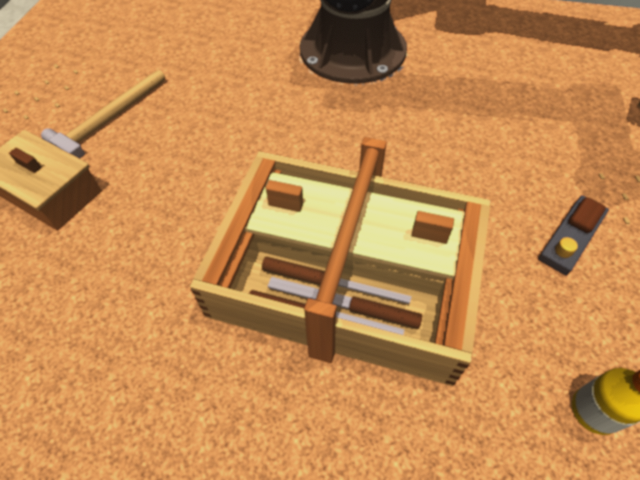

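View pics/top0.png

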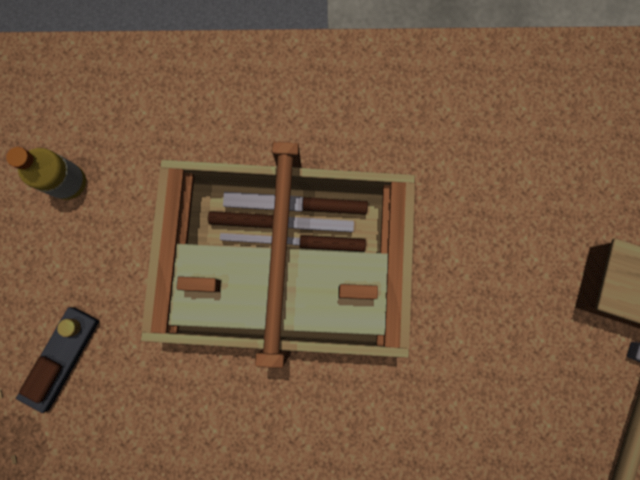

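The top view shows the tote's rim corners near (163,163), (413,178), (408,352) and (146,342). The left block is at (197,284), the right block at (358,292), and the handle runs from (286,150) to (270,358). I'll measure these next.

```bash
cat >> h.py <<'E'
def blocks(s,top=True):
    P=pts(s);hsv=cv2.cvtColor(s['frame'],cv2.COLOR_RGB2HSV)
    m=(P[...,2]>.112)&(P[...,2]<.128)&(s['z_map']>0)
    n,l,st,c=cv2.connectedComponentsWithStats(m.astype(np.uint8))
    for i in range(1,n):
        if st[i,4]>60:
            q=P[l==i]; r=cv2.minAreaRect((q[:,:2]*1000).astype(np.float32)); print('comp',c[i].round(),st[i,4],q.mean(0).round(4),np.round(r[0],1),np.round(r[1],1),round(r[2],1))
E
python3 - <<'E'
from h import *
for n in('top','scene'):
    s=dict(np.load(n+'0.npz'));P=pts(s);print(n);blocks(s)
    for nm,(a,b) in dict(rim=(.084,.099),cover=(.076,.0845)).items():
        m=(P[...,2]>a)&(P[...,2]<b)
        k,l,st,c=cv2.connectedComponentsWithStats(m.astype(np.uint8))
        for i in range(1,k):
            if st[i,4]>300:
                q=P[l==i]; r=cv2.minAreaRect((q[:,:2]*1000).astype(np.float32)); print(nm,c[i].round(),st[i,4],q.mean(0).round(4),np.round(r[0],1),np.round(r[1],1),round(r[2],1))
        if nm=='rim': 
            cv2.imwrite(f'pics/rim_{n}.png',m*np.uint8(255))
E
```

```text
top
comp [ 27. 162.] 130 [0.6896 0.4238 0.1213] [690.9 425.7] [12.2 27.4] 69.1
comp [196. 284.] 559 [0.5241 0.1955 0.1208] [524.2 196.3] [50.1 18. ] 86.1
comp [358. 292.] 550 [ 0.5114 -0.0126  0.1211] [511.5 -12.8] [49.6 18. ] 86.6
rim [ 42. 169.] 639 [0.6882 0.4223 0.0911] [692.1 430.3] [48.1 54.7] 57.3
rim [180. 254.] 6396 [0.5689 0.2265 0.0919] [569.5 185.5] [163.7 250.8] 85.7
rim [380. 265.] 6407 [ 0.5489 -0.0454  0.0922] [553.8  -3.2] [171.6 255.1] 85.7
cover [221. 287.] 7019 [0.522  0.1712 0.0813] [523.  173.9] [132.2 110.1] 86.5
cover [333. 292.] 7669 [0.5127 0.0187 0.0813] [513.3  16.2] [141.8 110.2] 86.5
scene
comp [358.  11.] 441 [0.055  0.0148 0.1201] [44.2  7.6] [ 56.9 137.9] 10.4
comp [283. 189.] 489 [ 0.5143 -0.0126  0.1202] [512.1 -13. ] [49.7 19.9] 85.5
comp [434. 221.] 570 [0.527  0.1959 0.1203] [524.5 196.2] [50.  19.9] 86.6
comp [320. 324.] 173 [0.702  0.0803 0.1204] [701.2  80.4] [12.6 35.7] 16.1
comp [636. 381.] 125 [0.696  0.4213 0.1206] [693.7 422.8] [22.9  8.2] 4.3
rim [354.  25.] 552 [0.054  0.0082 0.0914] [36.3  0.5] [ 74.7 151.7] 1.1
rim [ 22. 157.] 303 [ 0.5112 -0.4369  0.0927] [ 508.8 -440.1] [47.9 16.1] 70.7
rim [250. 231.] 5404 [ 0.568  -0.0465  0.0921] [554.3  -9.6] [160.5 252.9] 85.5
rim [442. 280.] 6859 [0.5907 0.217  0.0923] [577.8 177.6] [192.4 280. ] 81.3
rim [619. 393.] 910 [0.7004 0.4186 0.0912] [694.3 422. ] [33.9 55.7] 89.8
cover [355.  31.] 323 [0.0545 0.0111 0.0802] [42.   8.6] [ 68.1 149.6] 7.9
cover [302. 213.] 4497 [0.5215 0.015  0.0818] [512.6   7.9] [129.6 112.7] 86.0
cover [417. 196.] 369 [0.4549 0.1732 0.0802] [454.4 171.2] [143.2   4.4] 85.6
cover [404. 235.] 5800 [0.53   0.1616 0.0819] [522.1 166.4] [143.4 113. ] 85.9
cover [247. 306.] 305 [ 0.6792 -0.0203  0.0803] [679.1 -21.4] [155.3   2.1] 85.5
cover [402. 348.] 376 [0.694  0.1786 0.0803] [693.9 176.2] [161.1   2. ] 85.7
cover [612. 400.] 383 [0.7065 0.4152 0.0808] [699.7 418.7] [59.4 28.5] 21.7
```

View pics/rim_top.png

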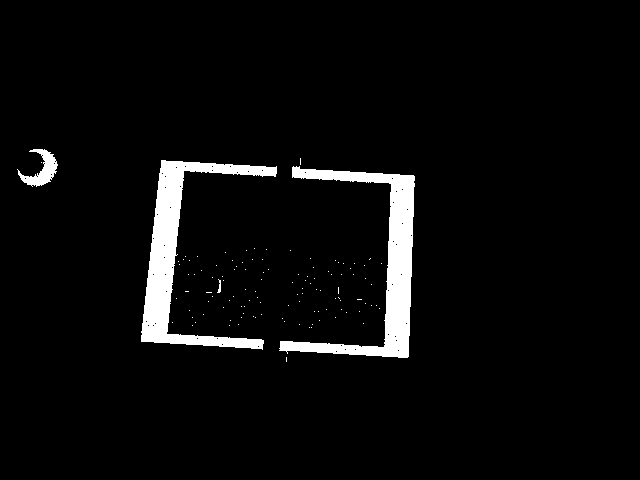

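```bash
python3 - <<'E'
from h import *
for n in('top','scene'):
    s=dict(np.load(n+'0.npz'));P=pts(s)
    m=((P[...,2]>.086)&(P[...,2]<.098)).astype(np.uint8);m=cv2.morphologyEx(m,cv2.MORPH_OPEN,np.ones((3,3)))
    q=P[m>0];q=q[(q[:,0]>.38)&(q[:,0]<.75)&(q[:,1]>-.13)&(q[:,1]<.31)]
    r=cv2.minAreaRect((q[:,:2]*1000).astype(np.float32));print(n,r)
    c=np.array([r[0][0],r[0][1]])/1000
    yaw=np.radians(r[2]-90);R=np.array([[np.cos(yaw),-np.sin(yaw)],[np.sin(yaw),np.cos(yaw)]])
    t=(q[:,:2]-c)@R; print(np.percentile(t,[0,1,99,100],axis=0).T.round(4))
    for b in ([.5242,.1963],[.5115,-.0128]): print('block centre in tote',(np.array(b)-c)@R)
    w=(P[...,:2]-c)@R; hm=(P[...,2]>.14)&(P[...,2]<.16)&(abs(w[...,1])<.05)&(abs(w[...,0])<.17)
    print('handle',np.percentile(w[hm],[1,50,99],axis=0).T.round(3),np.percentile(P[hm][:,2],[50,99]))
E
```

```text
top ((562.572509765625, 89.0130615234375), (356.8359680175781, 250.817138671875), 85.7574691772461)
[[-0.1254 -0.1245  0.1236  0.1254]
 [-0.1784 -0.1771  0.1769  0.1784]]
block centre in tote [-0.04620429  0.10415421]
block centre in tote [-0.04340059 -0.10531234]
handle [[-0.139 -0.008  0.138]
 [-0.016 -0.001  0.015]] [0.14550452 0.15192305]
scene ((569.1401977539062, 87.88557434082031), (357.18408203125, 269.4266662597656), 85.5423812866211)
[[-0.1347 -0.1307  0.1186  0.1347]
 [-0.1786 -0.1767  0.1771  0.1786]]
block centre in tote [-0.05323041  0.10459366]
block centre in tote [-0.04964039 -0.1048609 ]
handle [[-0.144  0.024  0.134]
 [-0.015  0.001  0.016]] [0.14598629 0.15215682]
```

The tote is at (0.5626, 0.0890) with a yaw of about -4.24°. The block near faces are at tote x of about -55 mm (left) and -53 mm (right). I'll move to a standby pose behind the left block with the gripper shut and aligned to the tote.

Call:
play_rows(
  series=[
    [0,0.02,0.017,0,-1],
    [0,0.055,0.046,0.005,-3],
    [0,0.093,0.078,0.01,-5],
    [0,0.131,0.109,0.015,-7],
    [0,0.169,0.141,0.02,-9],
    [0,0.207,0.173,0.03,-11],
    [0,0.245,0.205,0.04,-12.1],
    [0,0.283,0.236,0.04,-12.1],
    [0,0.321,0.268,0.045,-12.1],
    [0,0.36,0.3,0.05,-12.1],
  ],
)

```text
clock: 1.1
tool_pos: [0.4511, 0.2572, 0.2422]
orientation: [-180.0, -0.0, -4.3]
force: [0.8, 1.3, 0.3]
opening: 0.0133
```

Call:
play_rows(
  series=[
    [0,0.022,0.028,0.01,0],
    [0,0.043,0.056,0.02,0],
    [0,0.043,0.056,0.045,0],
    [0,0.043,0.056,0.072,0],
    [0,0.043,0.056,0.076,0],
    [0,0.043,0.056,0.076,0],
  ],
)

```text
clock: 1.7
tool_pos: [0.489, 0.1998, 0.1658]
orientation: [179.9, 0.1, -4.3]
force: [0.2, -0.3, 0.4]
opening: 0.0004
```

```bash
cat >> h.py <<'E'
C=np.array([.5626,.0890]);yw=np.radians(-4.24);R=np.array([[np.cos(yw),-np.sin(yw)],[np.sin(yw),np.cos(yw)]])
def rep(tag):
    o=get_obs();print(o['clock'],'tcp tote',((o['tool_pos'][:2]-C)@R).round(4),o['tool_pos'][2].round(4),o['orientation'].round(2),'F',o['force'].round(1),o['opening'])
    for n in('top','scene'):
        s=save(n,n+tag);P=pts(s)
        w=(P[...,:2]-C)@R
        for nm,y0 in(('L',.105),('R',-.105)):
            m=(P[...,2]>.112)&(P[...,2]<.126)&(abs(w[...,1]-y0)<.03)&(abs(w[...,0])<.12)
            if m.sum()>30:
                q=w[m]; print(n,nm,m.sum(),'x 2/98%',np.percentile(q[:,0],[2,98]).round(4),'y',np.percentile(q[:,1],[2,98]).round(4),'z',np.median(P[m][:,2]).round(4))
E
python3 -c "
from h import *
rep('1')"
```

```text
1.7 tcp tote [-0.0816  0.105 ] 0.1658 [ 1.799e+02  8.000e-02 -4.260e+00] F [ 0.2 -0.3  0.4] 0.00042773716032450327
top L 108 x 2/98% [-0.0469 -0.0372] y [0.0795 0.1257] z 0.1208
top R 548 x 2/98% [-0.0521 -0.0349] y [-0.1294 -0.0811] z 0.1212
scene L 742 x 2/98% [-0.0742 -0.0367] y [0.0803 0.1276] z 0.1211
scene R 495 x 2/98% [-0.0514 -0.0338] y [-0.1287 -0.0809] z 0.1213
```

View pics/scene1.png

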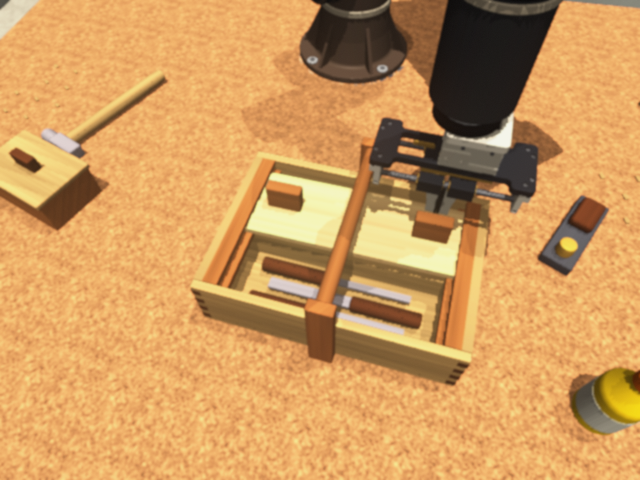

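The fingers sit squarely behind the left block, at (434,215). First push, about 14 mm.

Call:
play_rows(
  series=[
    [0,0.012,0,0,0],
    [0,0.016,0,0,0],
    [0,0.02,0,0,0],
    [0,0.024,0,0,0],
    [0,0.028,0,0,0],
    [0,0.031,0,0,0],
    [0,0.031,0,0,0],
  ],
)

```text
clock: 2.5
tool_pos: [0.5198, 0.1977, 0.1669]
orientation: [180.0, 0.1, -4.3]
force: [-6.7, 2.0, 5.1]
opening: 0.0004
```

```bash
python3 -c "
from h import *
rep('2')"
```

```text
2.5 tcp tote [-0.0507  0.1052] 0.1669 [ 1.7999e+02  8.0000e-02 -4.3000e+00] F [-6.7  2.   5.1] 0.00036772225355675834
top L 41 x 2/98% [-0.0396 -0.0278] y [0.0778 0.082 ] z 0.12
top R 542 x 2/98% [-0.0469 -0.0295] y [-0.1303 -0.0826] z 0.1212
scene L 666 x 2/98% [-0.043  -0.0207] y [0.0791 0.1262] z 0.1215
scene R 505 x 2/98% [-0.0465 -0.0281] y [-0.1303 -0.0822] z 0.1213
```

Call:
play_rows(
  series=[
    [0,-0.014,0,0,0],
    [0,-0.016,0.015,-0.045,0],
    [0,-0.016,0.05,-0.068,0],
    [0,-0.016,0.095,-0.07,0],
    [0,-0.016,0.14,-0.07,0],
    [0,-0.016,0.185,-0.06,0],
    [0,-0.016,0.211,-0.03,0],
    [0,-0.016,0.211,0,0],
    [0,-0.016,0.211,0,0],
    [0,-0.008,0.211,0,0],
  ],
)

```text
clock: 3.6
tool_pos: [0.4963, -0.0119, 0.167]
orientation: [180.0, 0.0, -4.2]
force: [1.6, -0.1, 0.9]
opening: 0.0002
```

Call:
play_rows(
  series=[
    [0,0.004,0,0,0],
    [0,0.008,0,0,0],
    [0,0.012,0,0,0],
    [0,0.016,0,0,0],
    [0,0.02,0,0,0],
    [0,0.024,0,0,0],
    [0,0.024,0,0,0],
  ],
)

```text
clock: 4.3
tool_pos: [0.5206, -0.0135, 0.1673]
orientation: [180.0, 0.0, -4.2]
force: [-4.9, -1.2, 3.6]
opening: 0.0005
```

```bash
python3 -c "
from h import *
rep('3')"
```

```text
4.3 tcp tote [-0.0343 -0.1053] 0.1673 [ 1.7999e+02  2.0000e-02 -4.2200e+00] F [-4.9 -1.2  3.6] 0.0005034007317629016
scene L 591 x 2/98% [-0.0307 -0.0127] y [0.0794 0.1272] z 0.1215
scene R 616 x 2/98% [-0.0321 -0.0042] y [-0.1289 -0.0815] z 0.1214
```

View pics/scene3.png

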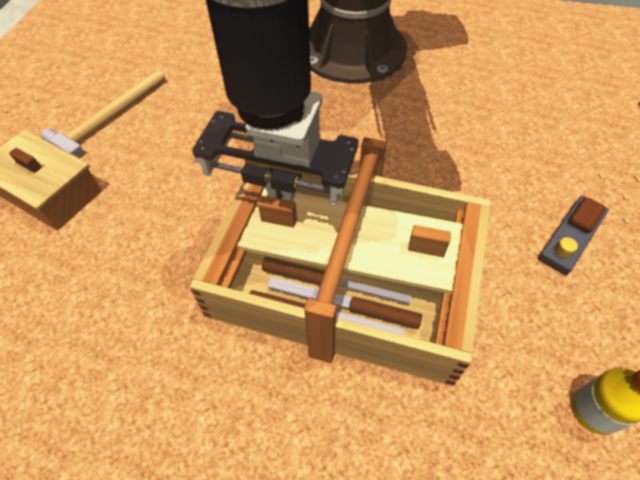

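The scene view shows the fingers behind the right block at (278,208) and the left block at (430,240). The right block leads by about 7 mm, so the left is next.

Call:
play_rows(
  series=[
    [0,-0.014,0,0,0],
    [0,-0.016,-0.015,-0.045,0],
    [0,-0.016,-0.05,-0.068,0],
    [0,-0.016,-0.095,-0.07,0],
    [0,-0.016,-0.14,-0.07,0],
    [0,-0.016,-0.185,-0.06,0],
    [0,-0.016,-0.21,-0.03,0],
    [0,-0.016,-0.21,0,0],
    [0,-0.016,-0.21,0,0],
    [0,-0.008,-0.21,0,0],
  ],
)

```text
clock: 5.4
tool_pos: [0.5276, 0.1962, 0.1671]
orientation: [180.0, 0.0, -4.2]
force: [-4.4, -0.1, 0.1]
opening: 0.0006
```

Call:
play_rows(
  series=[
    [0,0.004,0,0,0],
    [0,0.008,0,0,0],
    [0,0.012,0,0,0],
    [0,0.016,0,0,0],
    [0,0.02,0,0,0],
    [0,0.024,0,0,0],
    [0,0.026,0,0,0],
    [0,0.026,0,0,0],
  ],
)

```text
clock: 6.2
tool_pos: [0.5542, 0.1936, 0.1678]
orientation: [-180.0, -0.0, -4.4]
force: [-6.6, -0.1, 4.3]
opening: 0.0006
```

```bash
python3 -c "
from h import *
rep('4')"
```

```text
6.2 tcp tote [-0.0162  0.1037] 0.1678 [-1.7995e+02 -1.0000e-02 -4.3600e+00] F [-6.6 -0.1  4.3] 0.00064279613909888
top L 39 x 2/98% [-0.005   0.0112] y [0.0772 0.0801] z 0.12
top R 541 x 2/98% [-0.015   0.0029] y [-0.1308 -0.0828] z 0.121
scene L 709 x 2/98% [-0.0081  0.0142] y [0.0783 0.1255] z 0.1215
scene R 522 x 2/98% [-0.0139  0.004 ] y [-0.131  -0.0826] z 0.1213
```

Call:
play_rows(
  series=[
    [0,-0.015,0,0,0],
    [0,-0.018,0.015,-0.045,0],
    [0,-0.018,0.05,-0.068,0],
    [0,-0.018,0.095,-0.07,0],
    [0,-0.018,0.14,-0.07,0],
    [0,-0.018,0.185,-0.06,0],
    [0,-0.018,0.21,-0.03,0],
    [0,-0.018,0.21,0,0],
    [0,-0.018,0.21,0,0],
    [0,-0.01,0.21,0,0],
  ],
)

```text
clock: 7.3
tool_pos: [0.5289, -0.0149, 0.1677]
orientation: [180.0, -0.0, -4.3]
force: [-1.3, 0.2, 1.2]
opening: 0.0005
```

Call:
play_rows(
  series=[
    [0,0.004,0,0,0],
    [0,0.008,0,0,0],
    [0,0.012,0,0,0],
    [0,0.016,0,0,0],
    [0,0.02,0,0,0],
    [0,0.024,0,0,0],
    [0,0.027,0,0,0],
    [0,0.027,0,0,0],
  ],
)

```text
clock: 8.1
tool_pos: [0.5555, -0.0161, 0.1676]
orientation: [180.0, 0.0, -4.2]
force: [-6.3, -0.8, 2.6]
opening: 0.0006
```

```bash
python3 -c "
from h import *
rep('5')"
```

```text
8.1 tcp tote [ 0.0007 -0.1054] 0.1676 [ 1.7999e+02  2.0000e-02 -4.2200e+00] F [-6.3 -0.8  2.6] 0.0006149774622351514
scene L 627 x 2/98% [0.0045 0.0226] y [0.0795 0.1272] z 0.1214
scene R 645 x 2/98% [0.0054 0.0308] y [-0.1291 -0.0814] z 0.1213
```

Call:
play_rows(
  series=[
    [0,-0.015,0,0,0],
    [0,-0.017,-0.015,-0.045,0],
    [0,-0.017,-0.05,-0.068,0],
    [0,-0.017,-0.095,-0.07,0],
    [0,-0.017,-0.14,-0.07,0],
    [0,-0.017,-0.185,-0.06,0],
    [0,-0.017,-0.21,-0.03,0],
    [0,-0.017,-0.21,0,0],
    [0,-0.017,-0.21,0,0],
    [0,-0.009,-0.21,0,0],
  ],
)

```text
clock: 9.2
tool_pos: [0.5624, 0.1942, 0.1677]
orientation: [180.0, -0.0, -4.2]
force: [0.4, -0.6, 0.3]
opening: 0.0006
```

Call:
play_rows(
  series=[
    [0,0.004,0,0,0],
    [0,0.008,0,0,0],
    [0,0.012,0,0,0],
    [0,0.016,0,0,0],
    [0,0.02,0,0,0],
    [0,0.024,0,0,0],
    [0,0.027,0,0,0],
    [0,0.027,0,0,0],
  ],
)

```text
clock: 10.0
tool_pos: [0.5893, 0.191, 0.1682]
orientation: [-180.0, -0.0, -4.4]
force: [-6.5, 0.8, 3.4]
opening: 0.0003
```

```bash
python3 -c "
from h import *
rep('6')"
```

```text
10.0 tcp tote [0.019  0.1037] 0.1682 [-1.7995e+02 -2.0000e-02 -4.3500e+00] F [-6.5  0.8  3.4] 0.0003467724310185981
top L 48 x 2/98% [0.0299 0.0472] y [0.0766 0.0808] z 0.119
top R 540 x 2/98% [0.0196 0.0377] y [-0.1308 -0.0834] z 0.1212
scene L 752 x 2/98% [0.0275 0.0496] y [0.078  0.1252] z 0.1215
scene R 552 x 2/98% [0.0208 0.039 ] y [-0.131  -0.0832] z 0.1212
```

Call:
play_rows(
  series=[
    [0,-0.015,0,0,0],
    [0,-0.018,0.015,-0.045,0],
    [0,-0.018,0.05,-0.068,0],
    [0,-0.018,0.095,-0.07,0],
    [0,-0.018,0.14,-0.07,0],
    [0,-0.018,0.185,-0.06,0],
    [0,-0.018,0.21,-0.03,0],
    [0,-0.018,0.21,0,0],
    [0,-0.018,0.21,0,0],
    [0,-0.01,0.21,0,0],
  ],
)

```text
clock: 11.1
tool_pos: [0.5638, -0.0175, 0.1679]
orientation: [180.0, -0.1, -4.3]
force: [-5.5, -0.6, 2.0]
opening: 0.0001
```

Call:
play_rows(
  series=[
    [0,0.004,0,0,0],
    [0,0.008,0,0,0],
    [0,0.012,0,0,0],
    [0,0.016,0,0,0],
    [0,0.02,0,0,0],
    [0,0.024,0,0,0],
    [0,0.026,0,0,0],
    [0,0.026,0,0,0],
  ],
)

```text
clock: 11.9
tool_pos: [0.5892, -0.0186, 0.1679]
orientation: [180.0, 0.0, -4.2]
force: [-6.3, -0.1, 3.7]
opening: 0.0002
```

```bash
python3 -c "
from h import *
rep('7')"
```

```text
11.9 tcp tote [ 0.0345 -0.1053] 0.1679 [ 1.7998e+02  3.0000e-02 -4.2100e+00] F [-6.3 -0.1  3.7] 0.00021430954628367827
scene L 674 x 2/98% [0.0396 0.0572] y [0.0791 0.1269] z 0.1213
scene R 669 x 2/98% [0.0411 0.0643] y [-0.1295 -0.0816] z 0.1213
```

Call:
play_rows(
  series=[
    [0,-0.015,0,0,0],
    [0,-0.017,-0.015,-0.045,0],
    [0,-0.017,-0.05,-0.068,0],
    [0,-0.017,-0.095,-0.07,0],
    [0,-0.017,-0.14,-0.07,0],
    [0,-0.017,-0.185,-0.06,0],
    [0,-0.017,-0.21,-0.03,0],
    [0,-0.017,-0.21,0,0],
    [0,-0.017,-0.21,0,0],
    [0,-0.009,-0.21,0,0],
  ],
)

```text
clock: 13.0
tool_pos: [0.5964, 0.1917, 0.1678]
orientation: [-180.0, -0.1, -4.2]
force: [1.4, 0.0, 0.6]
opening: 0.0004
```

Call:
play_rows(
  series=[
    [0,0.003,0,0,0],
    [0,0.006,0,0,0],
    [0,0.009,0,0,0],
    [0,0.011,0,0,0],
    [0,0.013,0,0,0],
    [0,0.013,0,0,0],
  ],
)

```text
clock: 13.6
tool_pos: [0.608, 0.1899, 0.1684]
orientation: [-179.9, 0.1, -4.3]
force: [-12.1, 3.4, 8.8]
opening: 0.0003
```

```bash
python3 -c "
from h import *
rep('8')"
```

```text
13.6 tcp tote [0.0378 0.104 ] 0.1684 [-1.7994e+02  7.0000e-02 -4.3400e+00] F [-12.1   3.4   8.8] 0.00027342187202883796
top L 42 x 2/98% [0.0493 0.066 ] y [0.0772 0.0803] z 0.1196
top R 543 x 2/98% [0.048  0.0653] y [-0.1311 -0.0832] z 0.1211
scene L 768 x 2/98% [0.0464 0.0669] y [0.0784 0.1258] z 0.1215
scene R 586 x 2/98% [0.0489 0.0663] y [-0.131  -0.0829] z 0.1212
```

Contact force has risen to 12 N, so the left end is at the wall. I'll give the right end a gentle final push.

Call:
play_rows(
  series=[
    [0,-0.014,0,0,0],
    [0,-0.016,0.015,-0.045,0],
    [0,-0.016,0.05,-0.068,0],
    [0,-0.016,0.095,-0.07,0],
    [0,-0.016,0.14,-0.07,0],
    [0,-0.016,0.185,-0.06,0],
    [0,-0.016,0.21,-0.03,0],
    [0,-0.016,0.21,0,0],
    [0,-0.016,0.21,0,0],
    [0,-0.008,0.21,0,0],
  ],
)

```text
clock: 14.7
tool_pos: [0.5859, -0.0191, 0.168]
orientation: [180.0, -0.1, -4.3]
force: [1.1, 0.9, 2.1]
opening: 0.0004
```

Call:
play_rows(
  series=[
    [0,0.003,0,0,0],
    [0,0.006,0,0,0],
    [0,0.008,0,0,0],
    [0,0.009,0,0,0],
    [0,0.009,0,0,0],
  ],
)

```text
clock: 15.2
tool_pos: [0.5926, -0.0189, 0.1673]
orientation: [180.0, 0.2, -4.2]
force: [-10.2, 2.2, 8.5]
opening: 0.0002
```

Call:
play_rows(
  series=[
    [0,-0.01,0,0,0],
    [0,-0.025,0,0,0],
    [0,-0.025,0,-0.03,0],
    [0,-0.04,0,-0.07,0],
    [0,-0.08,0,-0.11,0],
    [0,-0.11,0,-0.15,0],
    [0,-0.11,0,-0.15,0],
    [0,-0.11,0,-0.15,0],
  ],
)

```text
clock: 16.0
tool_pos: [0.4845, -0.0106, 0.3191]
orientation: [-179.8, -0.3, -4.2]
force: [-0.2, -0.2, 0.0]
opening: 0.0006
```

```bash
python3 -c "
from h import *
rep('9')
s=dict(np.load('scene9.npz'));P=pts(s);w=(P[...,:2]-C)@R
for y in(-.05,.05,-.14,.14):
  m=(abs(w[...,1]-y)<.01)&(w[...,0]>.02)&(w[...,0]<.1)&(P[...,2]<.09)&(P[...,2]>.07);print(y,np.median(P[m][:,2]).round(4))"
```

```text
16.0 tcp tote [-0.0705 -0.1051] 0.3191 [-179.85   -0.34   -4.19] F [-0.2 -0.2  0. ] 0.0005869595798432276
top L 556 x 2/98% [0.0487 0.0661] y [0.0776 0.1256] z 0.121
scene L 689 x 2/98% [0.0498 0.0673] y [0.0781 0.1258] z 0.1214
scene R 582 x 2/98% [0.0498 0.067 ] y [-0.131 -0.083] z 0.1213
-0.05 0.0818
0.05 0.0818
-0.14 0.0819
0.14 0.082
```

View pics/scene9.png

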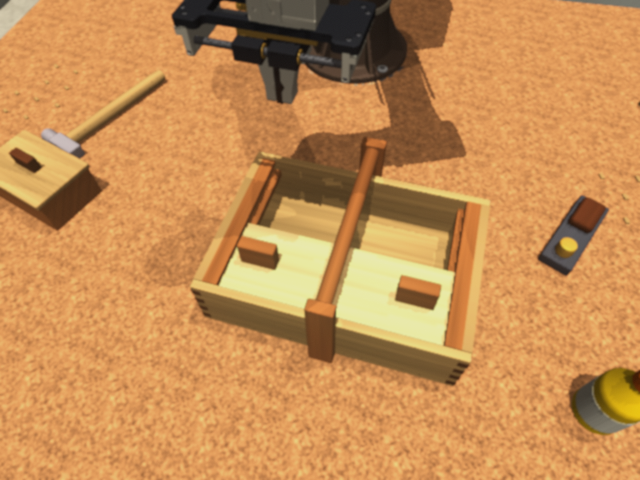

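The cover lies against the far wall, with blocks at (258,252) and (418,292). The chisels are covered and the arm is clear.

```bash
python3 -c "
from plant import *
print(close_job())"
```

```text
the job is handed in; nothing more can be done
None
```

The cover is home against the far wall and covers the chisels. I handed the job in just after 16 s; the handing-in call gives no verdict.

I pushed the left and right finger blocks in turn with the shut fingers, eight pushes in all. Neither block led by more than about 10 mm.

- **Position:** the last scene view put both block near faces at tote x of about +49 mm (home +49, required over +37), within 1 mm of each other. In the last top view the arm hid the right block, but the left block agreed.
- **Flatness:** the cover's top measured 82 mm above the bench at four points across its width, so it is level. The nominal height is 81 mm.
- **Forces:** the largest I read was about 15 N in all, at the end of the last left push when the cover met the wall. I only read forces at the end of each move.
- **Clearance:** the arm was lifted well clear, with the force reading near zero.

No check failed; the two cameras differed by 1 to 2 mm, within their calibration.

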